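# Load a microphone battery in the rotary charger and index it to the charging head

### The job

Put the blue battery with the yellow cap into the empty well of the rotary charger that stands at the green loading tab: feel it past the side contacts and press it gently down until it sits on the sprung contact pan and the pan gives. Then turn the carousel by its orange knob one click clockwise (seen from above), so that this battery stands under the grey charging head, and let go. Leave the other batteries seated and the desk equipment where it is.

Things in the scene. Friction and masses are not known exactly. Their poses are not given: they have to be found in the camera images.
- cell_center (a point): Centre (half-way up, 37.5 mm over its underside) of the battery to load: upright cylinder, 32 mm diameter, 75 mm tall, about 150 g, blue with a yellow cap on top, bare steel below. z is its axis. It starts standing on the desk. Its foot tapers to 27 mm diameter over the lowest 10 mm.
- charger: Fixed black round base of the charger, 210 mm diameter; origin on the desk on the carousel's axis, z up. A green loading tab sticks out of its rim along +y; 60 degrees clockwise of it stands the grey charging head: a post 130 mm from the axis, 142 mm tall, with an arm reaching in to 64 mm from the axis, underside 130 mm over the desk.
- load_station (a point): Fixed point at the loading tab: where the mouth centre of the empty well stands at the start, 82 mm over the desk, 68 mm from the axis.
- head_station (a point): Fixed point under the charging head, 68 mm from the axis and 82 mm over the desk: where the mouth centre of the loaded well must stand at the end.
- well0_mouth (a point): Centre of the mouth of the empty well to load; moves with the carousel: a grey disc with six white cups every 60 degrees, 68 mm from its axis. Cup: 42 mm outside diameter, bore 34 mm, rim 82 mm over the desk. Two sprung noses, 14 mm below the rim on the hub and outer sides, squeeze the battery: pushing it past takes up to about 12 N, and let go early it sticks part-way instead of dropping.
- pan (a joint): Sprung brass contact pan at the bottom of that well, m: 0 free, up to 0.0018 pressed down (2.5 N per mm, then a rigid stop). It must stay pressed a little (over 0.4 mm) by the battery. Its height is set by an adjuster and not known: its free top lies anywhere from 32 to 46 mm below the rim, so a battery on it stands 29 to 43 mm proud (at most 125 mm over the desk). Over 25 N on the pan harms it.
- well2_floor (a point): Floor centre of the cup two places clockwise of the empty one; a black charged battery stands 3 mm above it on a stud, so its centre is 40.5 mm above this point; z up.
- well3_floor (a point): Floor centre of the cup three places clockwise of the empty one, likewise holding a black charged battery. The remaining three wells are empty too, but are not at the tab.
- charged_a_center (a point): Centre of the black, grey-capped battery seated in the second well clockwise; same shape as the blue one; leave it seated.
- charged_b_center (a point): Centre of the black, grey-capped battery seated in the third well clockwise; leave it seated.
- knob_grip (a point): Middle of the orange bar knob on the carousel's axis, 143 mm over the desk. The bar is 44 mm long along this point's x, 12 mm thick along its y, and stands from 122 to 160 mm over the desk on a round 44 mm flange and a 26 mm hub; it turns with the carousel. Black batteries reach 110 mm over the desk.
- carousel (a joint): Turn of the carousel, rad: 0 at the start, growing clockwise seen from above. A sprung six-sided cam holds it at every 1.047 rad (60 degrees); one click needs about 0.25 N m to leave a stop, and past half-way the spring pulls it on to the next, where it stays.
- desk_mic: Bystander: gooseneck desk microphone, black foot 130 x 100 x 30 mm with a neck 260 mm tall; origin under the foot.
- voice_mic: Bystander: black hand microphone lying on a grey rest, about 200 x 50 x 70 mm; origin under the rest.
- intercom: Bystander: flat grey intercom panel, 120 x 170 x 30 mm; origin under its centre.

How it is judged:
By the outcome, as a careful person would: the job done as asked, in the order asked, and still so for the second after the job is handed in, with the robot touching nothing.
It also fails if it takes over 69 s, if anything falls off the work surface, if the arm or the gripper's body presses on something with over 40 N, if the wrist force passes 120 N, or if a joint passes its speed limit or range.

### The arm

A 7-joint arm with a two-finger parallel gripper is mounted at the origin on the work surface. World frame = base frame: x ahead of the robot, y to its left, z up, the work surface at z = 0. Lengths are in m, angles in rad, forces in N, time in s.
With the tool pointing down it reaches from about 0.4 to 0.85 m from the base axis. Payload 10.4 kg.
Tool frame: the origin (TCP) lies midway between the tips of the shut fingers; the grasp point (between the pads) lies robot.hold_point_z behind it (robot.hold_point_z is the distance from the TCP to the grasp point, in m); z points along the fingers, x is the direction in which the jaws open and shut, and the axes are right-handed (so a half turn about z gives the same grasp; the last joint's range is limited). The gripper opens to 85 mm and grips with 20 to 120 N. Pads are 22 mm wide; open, the fingers measure 114 mm over their backs; the gripper's body (76 mm by 85 mm) begins 54 mm behind the grasp point. The pads swing forward as they close: fully open they stand 13 mm farther back than shut.
Start: joints at [1.316, 0.332, -0.065, 1.46, 0.022, 1.35, -0.088], TCP at [0.144, -0.608, 0.231] pointing down, gripper open.
Joint ranges: [-2.6, 2.6], [-0.5, 2.12], [-1.47, 1.34], [0.16, 2.42], [-1.27, 4.41], [0.06, 2.06], [-2.6, 2.6]. Speed limits (rad/s): [2.22, 2.22, 2.79, 2.79, 3.14, 3.14, 3.14].

### API

Orientations are given as a 3x3 rotation matrix whose columns are the frame's x, y, z axes.
In Python, from bench import robot gives the robot as it stands.
- The arm moves only by the tool move_arm, never from a script. Its argument "series" is a list of rows, each an object with "dp": the shift along the tool's x, y, z in mm, a list of three; "rot": the turn, a rotation vector about the tool's x, y, z in degrees, a list of three; "fingers": the gripper's target within -1 to 1 (shut at 1, half-way at 0, fully open at -1). A call has exactly 10 rows; each row is the pose to reach, as a shift and turn from the pose measured when the call began, along the tool's axes at that moment; what a row does not reach only later rows make up. A row lasts 1/12 s, in which the tool goes at most 41.7 mm and 7.16 degrees, less where a joint would pass 70% of its speed; a pose out of reach is approached as far as the arm can. A call with a gripper value outside its range is refused whole. The fingers move at their own pace and stop on an object; the grip force is fixed at half the most. Time passes only in rows, so rows that repeat a pose let the fingers close, or fill a call up. It gives the time, the measured TCP pose, the force and the opening at its end, in the units of the state.
- robot.read_state(): the state, without advancing time (a new reading comes with each control period).
- robot.grab_frame(name): name is "side" or "top" or "wrist"; returns a dict with "image" (400x640x3 uint8, red, green, blue), "range_z" (400x640 float32, m along the optical axis (not along the pixel's ray), 0 where there is no reading), "fx", "fy", "cx", "cy" (pixels), "world_from_camera" (4x4, takes a point from camera to world coordinates). Camera axes: x right, y up, looking along -z (the intrinsics and any distortion apply to the point x, -y, -z); pixel columns grow to the right and rows downward; lengths in m; the calibration is good to about 2 mm. A picture is of the moment at which its call begins.
- robot.finish_job(): hands the job in, once; it reports no verdict.
The state is a dict: "t": time; "qpos": joint angles; "joint_vel": joint speeds; "tau": joint torques, N m; "tool_pos": TCP position; "tcp_rot": TCP orientation; "contact_force": force on the tool from outside, world axes, zero at the start; "moment": the same for the moment, N m; "width": finger opening in m.
Only numpy, scipy, OpenCV 4.12 (cv2) and the standard library are available. Lean on these libraries where they do the work, as an engineer would, in place of code of your own. Each camera call takes 0.05 s, during which the arm holds its last target. There are 200 camera calls.

## Working session

There is one attempt and no reset: what is moved stays moved. The work goes in short steps, Python scripts to look and compute and a tool call to move; the robot and the scene stay as the last step left them, time stands still between calls to the robot, and variables do not carry over. Pictures are saved under pics/ and viewed, about 8 in all and at most 12, crops included, and the job is handed in when it is done.

Besides the shell and the picture viewer there is one more tool, called as a command line: name --argument value ..., lists and objects as JSON in quotes. move_arm: Moves the arm, as the interface text tells. Its arguments: {"type":"object","properties":{"series":{"type":"array"}},"required":["series"]}

```bash
mkdir -p pics; ls
python3 - <<'E'
from bench import robot
import cv2,numpy as np
s=robot.read_state(); print({k:np.round(v,3).tolist() for k,v in s.items()}, robot.hold_point_z)
for n in ("top","side","wrist"):
    f=robot.grab_frame(n); np.savez(f"pics/{n}0.npz",**f)
    cv2.imwrite(f"pics/{n}0.png",f["image"][...,::-1]); print(n,f["fx"],f["fy"],f["cx"],f["cy"],np.round(f["world_from_camera"],3).tolist(),[k for k in f])
E
```

```text
pics
{'t': 0.0, 'qpos': [1.316, 0.333, -0.065, 1.461, 0.022, 1.35, -0.089], 'joint_vel': [-0.0, 0.0, -0.001, -0.001, -0.002, -0.001, -0.001], 'tau': [-0.001, -62.544, 0.048, -39.16, 0.016, 0.01, -0.0], 'tool_pos': [0.143, -0.608, 0.231], 'tcp_rot': [[0.23, -0.973, -0.0], [-0.973, -0.23, 0.001], [-0.001, 0.0, -1.0]], 'contact_force': [0.275, -0.332, -1.453], 'moment': [-0.038, -0.04, 0.026], 'width': 0.086} 0.0187
top 393.8491762563244 393.8491762563244 314.8941374008697 202.21625930748826 [[-0.011, 0.992, -0.125, 0.408], [-1.0, -0.013, -0.016, -0.031], [-0.017, 0.125, 0.992, 1.305], [0.0, 0.0, 0.0, 1.0]] ['image', 'range_z', 'fx', 'fy', 'cx', 'cy', 'world_from_camera']
side 369.13634838945956 369.13634838945956 321.6847661709995 197.40174840119766 [[0.778, 0.44, -0.449, 0.173], [-0.628, 0.526, -0.573, -0.512], [-0.016, 0.728, 0.686, 0.726], [0.0, 0.0, 0.0, 1.0]] ['image', 'range_z', 'fx', 'fy', 'cx', 'cy', 'world_from_camera']
wrist 293.44066403875223 293.44066403875223 318.9714420337555 197.06219020408437 [[0.229, 0.932, 0.279, 0.215], [-0.973, 0.22, 0.065, -0.592], [-0.0, -0.287, 0.958, 0.372], [0.0, 0.0, 0.0, 1.0]] ['image', 'range_z', 'fx', 'fy', 'cx', 'cy', 'world_from_camera']
```

View pics/top0.png

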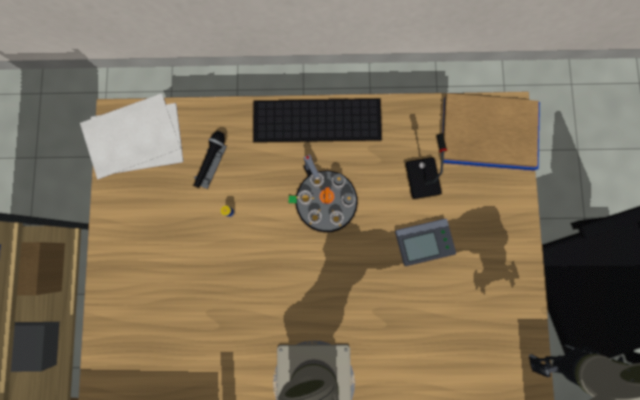

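View pics/side0.png

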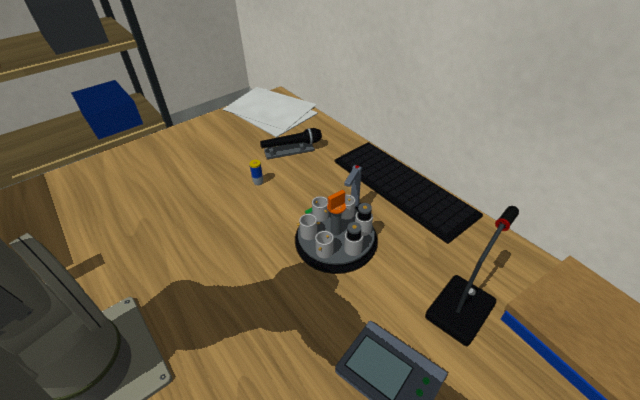

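Top view: charger centred at about (326,200), green tab at (292,199), charging head at (312,165), blue/yellow battery at (228,210). The side view agrees: battery at (256,172), knob at (337,202).

```bash
cat > h.py <<'E'
import numpy as np,cv2
def load(n): return dict(np.load(f"pics/{n}.npz"))
def grab(n,tag):
    from bench import robot
    f=robot.grab_frame(n); np.savez(f"pics/{tag}.npz",**f); return f
def ray(f,u,v):
    T=f["world_from_camera"]; d=T[:3,:3]@np.array([(u-f["cx"])/f["fx"],-(v-f["cy"])/f["fy"],-1.]); return T[:3,3],d
def onz(f,u,v,z):
    o,d=ray(f,u,v); return o+d*(z-o[2])/d[2]
R={"yellow":((22,120,90),(34,255,255)),"orange":((5,150,90),(15,255,255)),"green":((45,120,50),(85,255,255)),"blue":((105,120,40),(125,255,255))}
def mask(f,c):
    return cv2.inRange(cv2.cvtColor(f["image"],cv2.COLOR_RGB2HSV),np.array(R[c][0]),np.array(R[c][1]))
def blobs(f,c,k=4):
    n,l,s,ct=cv2.connectedComponentsWithStats(mask(f,c)); o=[i for i in np.argsort(-s[:,4]) if i][:k]
    return [(ct[i].round(1),int(s[i,4])) for i in o]
def cloud(f,m):
    v,u=np.nonzero((m>0)&(f["range_z"]>0)); z=f["range_z"][v,u]; T=f["world_from_camera"]
    p=np.c_[(u-f["cx"])/f["fx"]*z,-(v-f["cy"])/f["fy"]*z,-z]; return p@T[:3,:3].T+T[:3,3]
E
python3 - <<'E'
from h import *
for n in("top0","side0"):
    f=load(n)
    for c,z in(("yellow",.075),("orange",.16),("green",.03)):
        for (u,v),a in blobs(f,c,3): print(n,c,u,v,a,onz(f,u,v,z).round(3))
        # depth
    for c in ("yellow","orange","green"):
        p=cloud(f,mask(f,c)); q=p[(p[:,2]>-.05)&(p[:,2]<.3)&(p[:,0]<.8)]; print(c,len(q),q.min(0).round(3),q.max(0).round(3),np.median(q,0).round(3))
f=load("top0"); 
for (n,s,x0,y0,x1,y1) in(("top0",5,210,140,370,240),("side0",5,240,150,400,275)):
    im=load(n)["image"][y0:y1,x0:x1,::-1]; cv2.imwrite(f"pics/{n}c.png",cv2.resize(im,None,fx=s,fy=s if n=="top0" else 4.7))
# base: points with z .02-.05? report dark disc
p=cloud(f,np.full((400,640),255,np.uint8)); q=p[(p[:,2]>.075)&(p[:,2]<.09)&(abs(p[:,0]-.42)<.2)&(abs(p[:,1]+.05)<.15)]
print(len(q),q.min(0),q.max(0),np.mean(q,0))
E
```

```text
top0 yellow 225.0 209.8 92 [0.543 0.272 0.075]
top0 orange 326.5 195.3 169 [ 0.573 -0.047  0.16 ]
top0 orange 445.8 149.2 4 [ 0.706 -0.403  0.16 ]
top0 orange 439.0 150.5 2 [ 0.702 -0.383  0.16 ]
top0 green 292.2 199.1 51 [0.58  0.063 0.03 ]
top0 green 442.5 231.5 4 [ 0.469 -0.42   0.03 ]
top0 green 444.8 239.0 4 [ 0.445 -0.426  0.03 ]
yellow 91 [ 0.526  0.257 -0.003] [0.567 0.302 0.08 ] [0.542 0.275 0.074]
orange 173 [ 0.553 -0.44   0.027] [ 0.739 -0.028  0.26 ] [ 0.576 -0.049  0.124]
green 62 [ 0.419 -0.432  0.003] [0.594 0.076 0.036] [0.58  0.062 0.01 ]
side0 yellow 254.4 163.1 78 [0.542 0.268 0.075]
side0 yellow 14.5 70.2 4 [0.101 1.462 0.075]
side0 yellow 131.0 40.0 3 [0.59  1.479 0.075]
side0 orange 336.4 202.2 355 [ 0.559 -0.071  0.16 ]
side0 orange 495.4 224.6 9 [ 0.767 -0.331  0.16 ]
side0 orange 504.7 230.2 9 [ 0.767 -0.351  0.16 ]
side0 green 419.0 392.2 43 [ 0.447 -0.428  0.03 ]
side0 green 425.7 380.4 42 [ 0.471 -0.422  0.03 ]
side0 green 308.4 210.5 26 [0.57  0.053 0.03 ]
yellow 114 [ 0.066 -0.114 -0.002] [0.605 1.491 0.18 ] [0.538 0.274 0.076]
orange 365 [ 0.554 -0.377  0.002] [0.68  0.085 0.251] [ 0.574 -0.055  0.14 ]
green 111 [ 0.44  -0.433  0.007] [0.593 0.076 0.036] [ 0.468 -0.424  0.033]
225 [ 0.49318633 -0.13448314  0.07502187] [0.61997781 0.0412305  0.08856836] [ 0.55535361 -0.04884775  0.08108973]
```

View pics/top0c.png

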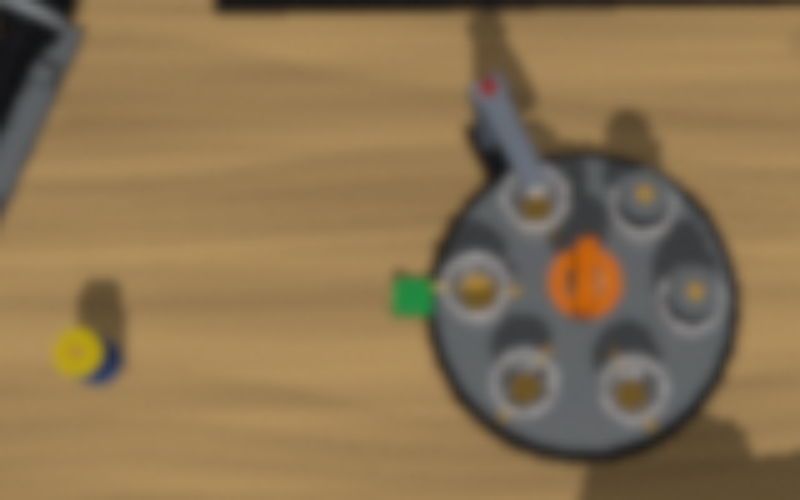

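move_arm --series '[{"dp":[-289,-332,-100],"rot":[0,0,-57],"fingers":-1},{"dp":[-289,-332,-100],"rot":[0,0,-57],"fingers":-1},{"dp":[-289,-332,-100],"rot":[0,0,-57],"fingers":-1},{"dp":[-289,-332,-100],"rot":[0,0,-57],"fingers":-1},{"dp":[-289,-332,-100],"rot":[0,0,-57],"fingers":-1},{"dp":[-289,-332,-100],"rot":[0,0,-57],"fingers":-1},{"dp":[-289,-332,-100],"rot":[0,0,-57],"fingers":-1},{"dp":[-289,-332,-100],"rot":[0,0,-57],"fingers":-1},{"dp":[-289,-332,-100],"rot":[0,0,-57],"fingers":-1},{"dp":[-289,-332,-100],"rot":[0,0,-57],"fingers":-1}]'

```text
t: 0.98
tool_pos: [0.3811, -0.2762, 0.3238]
tcp_rot: [[0.942, -0.337, -0.0], [-0.337, -0.942, 0.001], [-0.001, -0.0, -1.0]]
contact_force: [1.0, -0.7, -0.0]
width: 0.0855
```

```bash
cat >> h.py <<'E'
def plan(p,yaw):
    from bench import robot
    from scipy.spatial.transform import Rotation as Ro
    s=robot.read_state(); R0=np.array(s["tcp_rot"]); c,n=np.cos(np.radians(yaw)),np.sin(np.radians(yaw))
    Rt=np.array([[c,n,0],[n,-c,0],[0,0,-1.]])
    print("t",round(s["t"],2),"tcp",np.round(s["tool_pos"],4),"yaw",np.degrees(np.arctan2(R0[1,0],R0[0,0])).round(2),"F",np.round(s["contact_force"],2),"w",round(s["width"],4),"q",np.round(s["qpos"],2))
    print("dp",(R0.T@(np.array(p)-s["tool_pos"])*1000).round(1),"rot",np.degrees(Ro.from_matrix(R0.T@Rt).as_rotvec()).round(2))
E
python3 -c "
from h import *
plan((.57,0,.33),0)"
```

```text
t 0.98 tcp [ 0.3811 -0.2762  0.3238] yaw -19.68 F [ 0.97 -0.69 -0.02] w 0.0855 q [ 1.   -0.02 -0.45  1.67 -0.01  1.49  0.2 ]
dp [  84.8 -323.7   -6.1] rot [ -0.03   0.03 -19.68]
```

move_arm --series '[{"dp":[85,-324,-6],"rot":[0,0,-19.7],"fingers":-1},{"dp":[85,-324,-6],"rot":[0,0,-19.7],"fingers":-1},{"dp":[85,-324,-6],"rot":[0,0,-19.7],"fingers":-1},{"dp":[85,-324,-6],"rot":[0,0,-19.7],"fingers":-1},{"dp":[85,-324,-6],"rot":[0,0,-19.7],"fingers":-1},{"dp":[85,-324,-6],"rot":[0,0,-19.7],"fingers":-1},{"dp":[85,-324,-6],"rot":[0,0,-19.7],"fingers":-1},{"dp":[85,-324,-6],"rot":[0,0,-19.7],"fingers":-1},{"dp":[85,-324,-6],"rot":[0,0,-19.7],"fingers":-1},{"dp":[85,-324,-6],"rot":[0,0,-19.7],"fingers":-1}]'

```text
t: 1.82
tool_pos: [0.5707, 0.0036, 0.3291]
tcp_rot: [[1.0, 0.006, -0.002], [0.006, -1.0, 0.003], [-0.002, -0.003, -1.0]]
contact_force: [-0.3, 0.0, 0.6]
width: 0.0856
```

Run:
```python
from h import *
plan((.543,.271,.15),0)
f=grab("wrist","w1"); cv2.imwrite("pics/w1.png",f["image"][...,::-1])
for c,z in(("yellow",.075),("orange",.16),("green",.03)):
    for (u,v),a in blobs(f,c,2): print(c,u,v,a,onz(f,u,v,z).round(4))
```

```text
t 1.82 tcp [0.5707 0.0036 0.3291] yaw 0.34 F [-0.31  0.02  0.56] w 0.0856 q [ 0.54  0.26 -0.76  1.41  0.18  1.54 -0.21]
dp [ -25.8 -267.1  179.8] rot [-0.15  0.09  0.34]
yellow 330.9 151.4 18 [0.5865 0.022  0.075 ]
yellow 318.8 256.9 14 [ 0.5711 -0.1358  0.075 ]
orange 323.9 212.8 557 [ 0.5764 -0.0353  0.16  ]
orange 322.0 222.0 3 [ 0.5744 -0.0464  0.16  ]
green 328.2 119.3 297 [0.5836 0.0624 0.03  ]
```

View pics/w1.png

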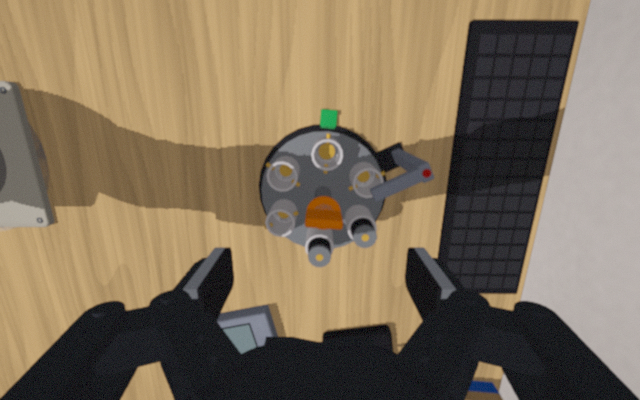

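Wrist view: empty tab well rim centred near (327,153), green tab at (328,119), head arm at (375,190)–(427,173), black batteries at (363,232) and (319,250), knob at (324,212).

move_arm --series '[{"dp":[-27,-267,110],"rot":[0,0,0.3],"fingers":-1},{"dp":[-27,-267,110],"rot":[0,0,0.3],"fingers":-1},{"dp":[-27,-267,110],"rot":[0,0,0.3],"fingers":-1},{"dp":[-27,-267,110],"rot":[0,0,0.3],"fingers":-1},{"dp":[-27,-267,110],"rot":[0,0,0.3],"fingers":-1},{"dp":[-27,-267,110],"rot":[0,0,0.3],"fingers":-1},{"dp":[-27,-267,110],"rot":[0,0,0.3],"fingers":-1},{"dp":[-27,-267,110],"rot":[0,0,0.3],"fingers":-1},{"dp":[-27,-267,110],"rot":[0,0,0.3],"fingers":-1},{"dp":[-27,-267,110],"rot":[0,0,0.3],"fingers":-1}]'

```text
t: 2.7
tool_pos: [0.5431, 0.2661, 0.2197]
tcp_rot: [[1.0, -0.005, -0.001], [-0.005, -1.0, -0.0], [-0.001, 0.0, -1.0]]
contact_force: [0.6, -0.3, -0.5]
width: 0.0855
```

Run:
```python
from h import *
f=load("w1"); x0,y0=250,110; S=4
g=cv2.cvtColor(f["image"][y0:280,x0:400],cv2.COLOR_RGB2GRAY); g=cv2.resize(g,None,fx=S,fy=S,interpolation=cv2.INTER_CUBIC)
C=cv2.HoughCircles(g,cv2.HOUGH_GRADIENT,1.5,80,param1=120,param2=25,minRadius=48,maxRadius=76)
im=cv2.cvtColor(g,cv2.COLOR_GRAY2BGR)
for a,b,r in C[0][:10]:
    u,v=a/S+x0,b/S+y0; print((round(u,1),round(v,1)),round(r/S,1),"z.082",onz(f,u,v,.082).round(4)[:2]); cv2.circle(im,(int(a),int(b)),int(r),(0,0,255),1); cv2.circle(im,(int(a),int(b)),2,(0,255,0),-1)
# knob top: bar orientation by bright orange
m=mask(f,"orange"); p=cloud(f,m); q=p[(p[:,2]>.15)&(p[:,2]<.17)]; print("knobtop",len(q),q.mean(0).round(4),cv2.minAreaRect((q[:,:2]*1000).astype(np.float32)) if len(q)>4 else "")
cv2.imwrite("pics/w1c.png",im)
f=grab("wrist","w2"); cv2.imwrite("pics/w2.png",f["image"][...,::-1])
for (u,v),a in blobs(f,"yellow",2): print("yellow",u,v,a,onz(f,u,v,.075).round(4))
m=mask(f,"yellow"); p=cloud(f,m); p=p[(abs(p[:,2]-.075)<.008)]; print(len(p),p.min(0),p.max(0),np.median(p,0))
plan((.543,.271,.048),0)
```

```text
(np.float32(327.1), np.float32(154.4)) 16.2 z.082 [0.5812 0.0189]
(np.float32(319.9), np.float32(250.1)) 12.5 z.082 [ 0.5727 -0.1209]
(np.float32(362.7), np.float32(230.6)) 12.2 z.082 [ 0.6337 -0.0898]
(np.float32(376.9), np.float32(136.8)) 15.3 z.082 [0.6459 0.0422]
knobtop 176 [ 0.5765 -0.0477  0.1572] ((576.0721435546875, -48.560523986816406), (11.64333438873291, 42.726654052734375), 85.69266510009766)
yellow 318.7 178.3 763 [0.543  0.2721 0.075 ]
yellow 453.0 160.0 1 [0.6748 0.2899 0.075 ]
732 [0.52718948 0.25652481 0.06703745] [0.55829496 0.28706536 0.07648895] [0.54232337 0.27232714 0.07420573]
t 2.75 tcp [0.5435 0.2657 0.22  ] yaw -0.34 F [-0.65 -0.24 -0.21] w 0.0854 q [ 0.12  0.42 -0.84  1.5   0.31  1.37 -0.75]
dp [ -0.4  -5.3 172. ] rot [-0.    0.03 -0.34]
```

View pics/w1c.png

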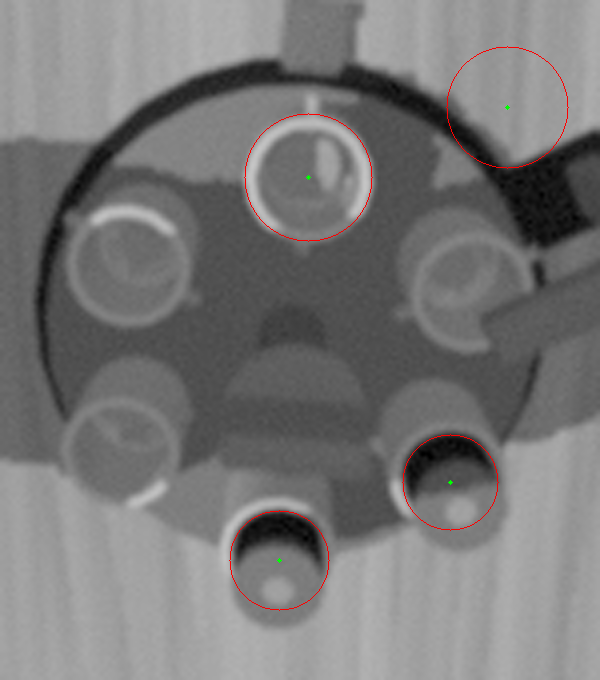

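Crop: tab-well rim circle fits well at (327,154), giving mouth (0.581, 0.019); knob bar yaw about −4°, axis ≈ (0.576, −0.048). Now grasping the battery.

move_arm --series '[{"dp":[-0.5,-6,40],"rot":[0,0,-0.3],"fingers":-1},{"dp":[-0.5,-6,80],"rot":[0,0,-0.3],"fingers":-1},{"dp":[-0.5,-6,120],"rot":[0,0,-0.3],"fingers":-1},{"dp":[-0.5,-6,150],"rot":[0,0,-0.3],"fingers":-1},{"dp":[-0.5,-6,172],"rot":[0,0,-0.3],"fingers":-1},{"dp":[-0.5,-6,172],"rot":[0,0,-0.3],"fingers":-0.5},{"dp":[-0.5,-6,172],"rot":[0,0,-0.3],"fingers":0},{"dp":[-0.5,-6,172],"rot":[0,0,-0.3],"fingers":1},{"dp":[-0.5,-6,172],"rot":[0,0,-0.3],"fingers":1},{"dp":[-0.5,-6,172],"rot":[0,0,-0.3],"fingers":1}]'

```text
t: 3.58
tool_pos: [0.5442, 0.2721, 0.0504]
tcp_rot: [[1.0, -0.001, 0.002], [-0.001, -1.0, 0.001], [0.002, -0.001, -1.0]]
contact_force: [-1.7, -1.5, 6.9]
width: 0.0305
```

move_arm --series '[{"dp":[0,0,0],"rot":[0,0,0],"fingers":1},{"dp":[0,0,0],"rot":[0,0,0],"fingers":1},{"dp":[0,0,0],"rot":[0,0,0],"fingers":1},{"dp":[0,0,0],"rot":[0,0,0],"fingers":1},{"dp":[0,0,-15],"rot":[0,0,0],"fingers":1},{"dp":[0,0,-50],"rot":[0,0,0],"fingers":1},{"dp":[0,0,-90],"rot":[0,0,0],"fingers":1},{"dp":[0,0,-122],"rot":[0,0,0],"fingers":1},{"dp":[0,0,-122],"rot":[0,0,0],"fingers":1},{"dp":[0,0,-122],"rot":[0,0,0],"fingers":1}]'

```text
t: 4.42
tool_pos: [0.5447, 0.2728, 0.1753]
tcp_rot: [[1.0, -0.001, 0.006], [-0.001, -1.0, 0.003], [0.006, -0.003, -1.0]]
contact_force: [0.7, -0.3, -1.3]
width: 0.0304
```

Run:
```python
from h import *
plan((.5812,.0189,.17),-4)
f=grab("wrist","w3"); g=grab("side","s3")
for (u,v),a in blobs(f,"yellow",2)+blobs(g,"yellow",1): print("yellow",u,v,a)
p=cloud(f,mask(f,"yellow")); print(len(p),p.min(0).round(4),p.max(0).round(4),np.median(p,0).round(4))
a=cv2.resize(f["image"][100:400,120:520],(533,400)); b=cv2.resize(g["image"][60:240,190:310],(267,400))
cv2.imwrite("pics/w3.png",np.hstack([a,b])[...,::-1])
```

```text
t 4.42 tcp [0.5447 0.2728 0.1753] yaw -0.07 F [ 0.67 -0.25 -1.33] w 0.0304 q [ 0.1   0.45 -0.83  1.55  0.35  1.28 -0.78]
dp [ 36.7 253.8   4.9] rot [-0.17 -0.36  3.93]
yellow 318.9 270.8 3248
yellow 320.3 282.0 3
yellow 249.2 126.0 45
3248 [ 5.297e-01  1.221e-01 -2.000e-04] [0.576  0.2888 0.2016] [0.5447 0.2755 0.199 ]
```

View pics/w3.png

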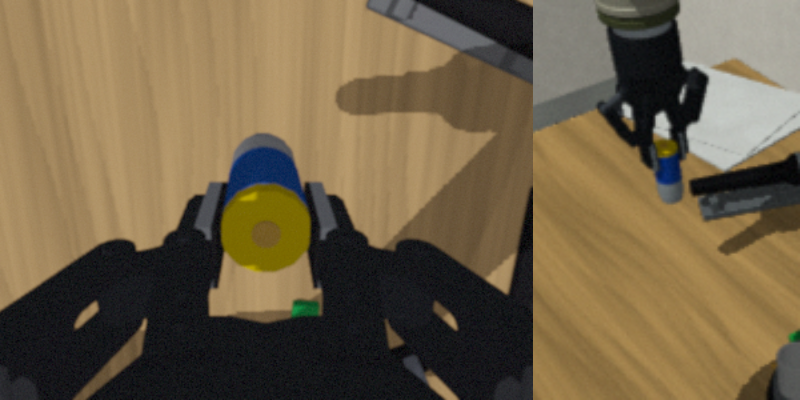

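The battery is held upright, with its cap top about 24.6 mm above the TCP, so the foot is about 50.4 mm below it. Moving over the well.

move_arm --series '[{"dp":[7,40,0],"rot":[-0.2,-0.4,4],"fingers":1},{"dp":[13,80,0],"rot":[-0.2,-0.4,4],"fingers":1},{"dp":[20,120,0],"rot":[-0.2,-0.4,4],"fingers":1},{"dp":[26,160,0],"rot":[-0.2,-0.4,4],"fingers":1},{"dp":[30,195,0],"rot":[-0.2,-0.4,4],"fingers":1},{"dp":[34,225,0],"rot":[-0.2,-0.4,4],"fingers":1},{"dp":[36,245,0],"rot":[-0.2,-0.4,4],"fingers":1},{"dp":[36.5,254,0],"rot":[-0.2,-0.4,4],"fingers":1},{"dp":[36.5,254,0],"rot":[-0.2,-0.4,4],"fingers":1},{"dp":[36.5,254,0],"rot":[-0.2,-0.4,4],"fingers":1}]'

```text
t: 5.35
tool_pos: [0.5792, 0.0186, 0.1713]
tcp_rot: [[0.997, -0.071, -0.007], [-0.071, -0.998, -0.002], [-0.006, 0.002, -1.0]]
contact_force: [-0.2, 1.0, -1.6]
width: 0.0302
```

Run:
```python
from h import *
plan((.5812,.0189,.14),-4)
f=grab("wrist","w4"); t=grab("top","t4"); g=grab("side","s4")
m=mask(f,"yellow"); c=max(cv2.findContours(m,0,2)[0],key=cv2.contourArea); (u,v),r=cv2.minEnclosingCircle(c); print(u,v,r,"cap",onz(f,u,v,.1995).round(4))
T=np.array(f["world_from_camera"]); 
p=cloud(f,m); q=p[abs(p[:,2]-.1995)<.004]; print("capcloud",len(q),q.min(0).round(4),q.max(0).round(4),np.median(q,0).round(4))
a=cv2.resize(f["image"][100:400,120:520],(533,400)); b=cv2.resize(g["image"][100:300,255:395],(280,400))
cv2.imwrite("pics/w4.png",np.hstack([a,b])[:,:800,::-1])
```

```text
t 5.35 tcp [0.5792 0.0186 0.1713] yaw -4.05 F [-0.2   0.97 -1.61] w 0.0302 q [ 0.5   0.37 -0.76  1.63  0.27  1.26 -0.38]
dp [ 2.2 -0.5 31.3] rot [ 0.13  0.37 -0.05]
318.7408447265625 271.4320983886719 34.92136001586914 cap [0.5798 0.0232 0.1995]
capcloud 786 [0.5644 0.0039 0.1955] [0.5946 0.0346 0.1978] [0.5745 0.019  0.1958]
```

View pics/w4.png

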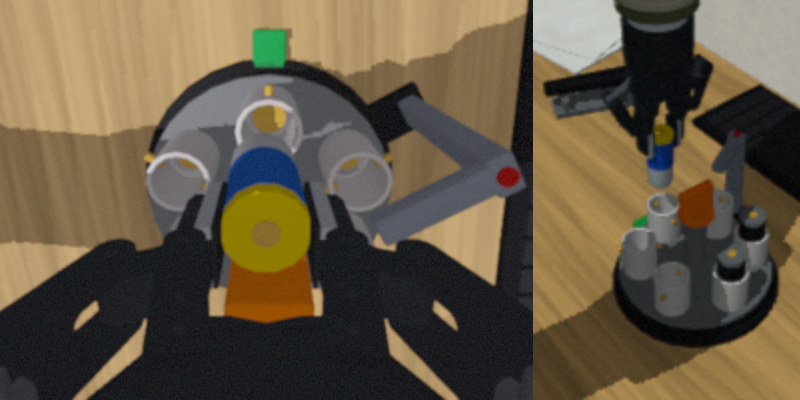

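Wrist view: battery (cap at mosaic (266,228)) just hub-ward in perspective of the tab-well rim at (268,125); side view shows it above the well. One refining measurement of the rim from this view.

Run:
```python
from h import *
from scipy.optimize import least_squares
for n in("w1","w4"):
    f=load(n); p=cloud(f,np.full((400,640),255,np.uint8))
    d=np.hypot(p[:,0]-.581,p[:,1]-.019); q=p[(abs(p[:,2]-.082)<.004)&(d<.026)&(d>.012)]
    fit=least_squares(lambda c:np.hypot(q[:,0]-c[0],q[:,1]-c[1])-.019,[.581,.019],loss="soft_l1",f_scale=.001)
    print(n,len(q),fit.x.round(4),np.median(q[:,2]).round(4),np.std(fit.fun).round(4))
    im=f["image"]; hs=cv2.cvtColor(im,cv2.COLOR_RGB2HSV); m=cv2.inRange(hs,np.array((0,0,150)),np.array((180,40,255)))
    v,u=np.nonzero(m); P=np.array([onz(f,a,b,.082) for a,b in zip(u,v)]); d=np.hypot(P[:,0]-.581,P[:,1]-.019); q=P[(d<.025)&(d>.013)]
    fit=least_squares(lambda c:np.hypot(q[:,0]-c[0],q[:,1]-c[1])-.019,[.581,.019],loss="soft_l1",f_scale=.001); print("  white",len(q),fit.x.round(4),np.std(fit.fun).round(4))
plan((.5812,.0189,.13),-4)
```

```text
w1 245 [0.5804 0.0187] 0.081 0.001
  white 241 [0.5804 0.0189] 0.0014
w4 422 [0.5807 0.0195] 0.0809 0.001
  white 304 [0.5808 0.0202] 0.0011
t 5.5 tcp [0.5794 0.0199 0.1719] yaw -3.9 F [-0.01  1.25 -1.58] w 0.0305 q [ 0.5   0.37 -0.76  1.63  0.27  1.26 -0.38]
dp [ 2.1  0.8 41.9] rot [0.13 0.31 0.1 ]
```

move_arm --series '[{"dp":[1,1,8],"rot":[0.1,0.3,0],"fingers":1},{"dp":[1,1,16],"rot":[0.1,0.3,0],"fingers":1},{"dp":[1,1,24],"rot":[0.1,0.3,0],"fingers":1},{"dp":[1,1,30],"rot":[0.1,0.3,0],"fingers":1},{"dp":[1,1,34],"rot":[0.1,0.3,0],"fingers":1},{"dp":[1,1,36],"rot":[0.1,0.3,0],"fingers":1},{"dp":[1,1,36],"rot":[0.1,0.3,0],"fingers":1},{"dp":[1,1,36],"rot":[0.1,0.3,0],"fingers":1},{"dp":[1,1,36],"rot":[0.1,0.3,0],"fingers":1},{"dp":[1,1,36],"rot":[0.1,0.3,0],"fingers":1}]'

```text
t: 6.33
tool_pos: [0.5804, 0.0188, 0.1363]
tcp_rot: [[0.998, -0.068, 0.0], [-0.068, -0.998, -0.001], [0.0, 0.001, -1.0]]
contact_force: [-0.5, 0.0, -1.3]
width: 0.0302
```

```bash
python3 -c "
from h import *
plan((.5803,.0189,.124),-4)"
```

```text
t 6.33 tcp [0.5804 0.0188 0.1363] yaw -3.9 F [-0.46  0.03 -1.29] w 0.0302 q [ 0.49  0.4  -0.75  1.67  0.29  1.18 -0.39]
dp [-0.1 -0.1 12.3] rot [ 0.03 -0.03  0.1 ]
```

Exactly where wanted. Lowering slowly into the mouth: foot about 9 mm below the rim.

move_arm --series '[{"dp":[0,0,2],"rot":[0,0,0],"fingers":1},{"dp":[0,0,4],"rot":[0,0,0],"fingers":1},{"dp":[0,0,6],"rot":[0,0,0],"fingers":1},{"dp":[0,0,8],"rot":[0,0,0],"fingers":1},{"dp":[0,0,9],"rot":[0,0,0],"fingers":1},{"dp":[0,0,10],"rot":[0,0,0],"fingers":1},{"dp":[0,0,11],"rot":[0,0,0],"fingers":1},{"dp":[0,0,12],"rot":[0,0,0],"fingers":1},{"dp":[0,0,13],"rot":[0,0,0],"fingers":1},{"dp":[0,0,13],"rot":[0,0,0],"fingers":1}]'

```text
t: 7.17
tool_pos: [0.5804, 0.0187, 0.1232]
tcp_rot: [[0.998, -0.068, 0.0], [-0.068, -0.998, -0.001], [0.0, 0.001, -1.0]]
contact_force: [0.5, -0.0, -1.3]
width: 0.0301
```

move_arm --series '[{"dp":[0,0,1],"rot":[0,0,0],"fingers":1},{"dp":[0,0,2],"rot":[0,0,0],"fingers":1},{"dp":[0,0,3],"rot":[0,0,0],"fingers":1},{"dp":[0,0,4],"rot":[0,0,0],"fingers":1},{"dp":[0,0,5],"rot":[0,0,0],"fingers":1},{"dp":[0,0,6],"rot":[0,0,0],"fingers":1},{"dp":[0,0,7],"rot":[0,0,0],"fingers":1},{"dp":[0,0,8],"rot":[0,0,0],"fingers":1},{"dp":[0,0,8],"rot":[0,0,0],"fingers":1},{"dp":[0,0,8],"rot":[0,0,0],"fingers":1}]'

```text
t: 8.0
tool_pos: [0.5805, 0.0189, 0.1151]
tcp_rot: [[0.998, -0.068, 0.001], [-0.068, -0.998, -0.0], [0.001, 0.0, -1.0]]
contact_force: [1.7, -0.2, -2.0]
width: 0.03
```

move_arm --series '[{"dp":[0,0,1],"rot":[0,0,0],"fingers":1},{"dp":[0,0,2],"rot":[0,0,0],"fingers":1},{"dp":[0,0,3],"rot":[0,0,0],"fingers":1},{"dp":[0,0,4],"rot":[0,0,0],"fingers":1},{"dp":[0,0,5],"rot":[0,0,0],"fingers":1},{"dp":[0,0,6],"rot":[0,0,0],"fingers":1},{"dp":[0,0,7],"rot":[0,0,0],"fingers":1},{"dp":[0,0,8],"rot":[0,0,0],"fingers":1},{"dp":[0,0,8],"rot":[0,0,0],"fingers":1},{"dp":[0,0,8],"rot":[0,0,0],"fingers":1}]'

```text
t: 8.83
tool_pos: [0.5804, 0.0188, 0.1068]
tcp_rot: [[0.998, -0.068, 0.0], [-0.068, -0.998, -0.0], [0.0, 0.0, -1.0]]
contact_force: [1.0, 0.4, 0.3]
width: 0.0302
```

move_arm --series '[{"dp":[0,0,1],"rot":[0,0,0],"fingers":1},{"dp":[0,0,2],"rot":[0,0,0],"fingers":1},{"dp":[0,0,3],"rot":[0,0,0],"fingers":1},{"dp":[0,0,4],"rot":[0,0,0],"fingers":1},{"dp":[0,0,5],"rot":[0,0,0],"fingers":1},{"dp":[0,0,5.5],"rot":[0,0,0],"fingers":1},{"dp":[0,0,5.5],"rot":[0,0,0],"fingers":1},{"dp":[0,0,5.5],"rot":[0,0,0],"fingers":1},{"dp":[0,0,5.5],"rot":[0,0,0],"fingers":1},{"dp":[0,0,5.5],"rot":[0,0,0],"fingers":1}]'

```text
t: 9.67
tool_pos: [0.5804, 0.0189, 0.1013]
tcp_rot: [[0.998, -0.068, 0.0], [-0.068, -0.998, -0.0], [0.0, 0.0, -1.0]]
contact_force: [1.7, 0.2, 2.1]
width: 0.0303
```

move_arm --series '[{"dp":[0,0,0.4],"rot":[0,0,0],"fingers":1},{"dp":[0,0,0.8],"rot":[0,0,0],"fingers":1},{"dp":[0,0,1.2],"rot":[0,0,0],"fingers":1},{"dp":[0,0,1.5],"rot":[0,0,0],"fingers":1},{"dp":[0,0,1.5],"rot":[0,0,0],"fingers":1},{"dp":[0,0,1.5],"rot":[0,0,0],"fingers":1},{"dp":[0,0,1.5],"rot":[0,0,0],"fingers":1},{"dp":[0,0,1.5],"rot":[0,0,0],"fingers":1},{"dp":[0,0,1.5],"rot":[0,0,0],"fingers":1},{"dp":[0,0,1.5],"rot":[0,0,0],"fingers":1}]'

```text
t: 10.5
tool_pos: [0.5804, 0.0188, 0.0998]
tcp_rot: [[0.998, -0.068, 0.001], [-0.068, -0.998, -0.0], [0.001, 0.0, -1.0]]
contact_force: [2.6, 0.7, 4.0]
width: 0.0302
```

move_arm --series '[{"dp":[0,0,0.4],"rot":[0,0,0],"fingers":1},{"dp":[0,0,0.8],"rot":[0,0,0],"fingers":1},{"dp":[0,0,1.2],"rot":[0,0,0],"fingers":1},{"dp":[0,0,1.5],"rot":[0,0,0],"fingers":1},{"dp":[0,0,1.5],"rot":[0,0,0],"fingers":1},{"dp":[0,0,1.5],"rot":[0,0,0],"fingers":1},{"dp":[0,0,1.5],"rot":[0,0,0],"fingers":1},{"dp":[0,0,1.5],"rot":[0,0,0],"fingers":1},{"dp":[0,0,1.5],"rot":[0,0,0],"fingers":1},{"dp":[0,0,1.5],"rot":[0,0,0],"fingers":1}]'

```text
t: 11.33
tool_pos: [0.5804, 0.0188, 0.0982]
tcp_rot: [[0.998, -0.068, 0.0], [-0.068, -0.998, -0.0], [0.0, 0.0, -1.0]]
contact_force: [2.3, 1.7, 1.7]
width: 0.0303
```

move_arm --series '[{"dp":[0,0,0.4],"rot":[0,0,0],"fingers":1},{"dp":[0,0,0.8],"rot":[0,0,0],"fingers":1},{"dp":[0,0,1.2],"rot":[0,0,0],"fingers":1},{"dp":[0,0,1.5],"rot":[0,0,0],"fingers":1},{"dp":[0,0,1.5],"rot":[0,0,0],"fingers":1},{"dp":[0,0,1.5],"rot":[0,0,0],"fingers":1},{"dp":[0,0,1.5],"rot":[0,0,0],"fingers":1},{"dp":[0,0,1.5],"rot":[0,0,0],"fingers":1},{"dp":[0,0,1.5],"rot":[0,0,0],"fingers":1},{"dp":[0,0,1.5],"rot":[0,0,0],"fingers":1}]'

```text
t: 12.17
tool_pos: [0.5803, 0.0188, 0.0965]
tcp_rot: [[0.998, -0.068, 0.0], [-0.068, -0.998, -0.0], [0.0, 0.0, -1.0]]
contact_force: [3.5, 1.4, -0.4]
width: 0.0304
```

Run:
```python
from h import *
from bench import robot
for i in range(3):
    f=robot.grab_frame("side"); s=robot.read_state(); print(np.round(s["contact_force"],2),np.round(s["tool_pos"],4))
f=grab("wrist","w5"); p=cloud(f,mask(f,"yellow")); q=p[(abs(p[:,2]-.12)<.015)]; print(len(q),np.median(q,0).round(4),q[:,:2].min(0),q[:,:2].max(0))
```

```text
[ 3.5   1.56 -0.21] [0.5803 0.0188 0.0965]
[ 4.43  0.85 -0.27] [0.5803 0.0188 0.0965]
[ 2.23  1.68 -0.98] [0.5803 0.0188 0.0965]
3275 [0.5805 0.0215 0.1202] [0.56530863 0.00242777] [0.59577239 0.0350201 ]
```

move_arm --series '[{"dp":[0.4,0,0.4],"rot":[0,0,0],"fingers":1},{"dp":[0.4,0,0.8],"rot":[0,0,0],"fingers":1},{"dp":[0.4,0,1.2],"rot":[0,0,0],"fingers":1},{"dp":[0.4,0,1.5],"rot":[0,0,0],"fingers":1},{"dp":[0.4,0,1.5],"rot":[0,0,0],"fingers":1},{"dp":[0.4,0,1.5],"rot":[0,0,0],"fingers":1},{"dp":[0.4,0,1.5],"rot":[0,0,0],"fingers":1},{"dp":[0.4,0,1.5],"rot":[0,0,0],"fingers":1},{"dp":[0.4,0,1.5],"rot":[0,0,0],"fingers":1},{"dp":[0.4,0,1.5],"rot":[0,0,0],"fingers":1}]'

```text
t: 13.2
tool_pos: [0.5806, 0.0187, 0.0949]
tcp_rot: [[0.998, -0.068, -0.0], [-0.068, -0.998, -0.0], [-0.0, 0.0, -1.0]]
contact_force: [0.4, 1.1, 2.9]
width: 0.0301
```

move_arm --series '[{"dp":[0,0,0.4],"rot":[0,0,0],"fingers":1},{"dp":[0,0,0.8],"rot":[0,0,0],"fingers":1},{"dp":[0,0,1],"rot":[0,0,0],"fingers":1},{"dp":[0,0,1],"rot":[0,0,0],"fingers":1},{"dp":[0,0,1],"rot":[0,0,0],"fingers":1},{"dp":[0,0,1],"rot":[0,0,0],"fingers":1},{"dp":[0,0,1],"rot":[0,0,0],"fingers":1},{"dp":[0,0,1],"rot":[0,0,0],"fingers":1},{"dp":[0,0,1],"rot":[0,0,0],"fingers":1},{"dp":[0,0,1],"rot":[0,0,0],"fingers":1}]'

```text
t: 14.03
tool_pos: [0.5807, 0.0189, 0.094]
tcp_rot: [[0.998, -0.068, 0.0], [-0.068, -0.998, -0.0], [0.0, 0.0, -1.0]]
contact_force: [0.3, 1.9, 4.4]
width: 0.03
```

move_arm --series '[{"dp":[0,0,0.4],"rot":[0,0,0],"fingers":1},{"dp":[0,0,0.8],"rot":[0,0,0],"fingers":1},{"dp":[0,0,1],"rot":[0,0,0],"fingers":1},{"dp":[0,0,1],"rot":[0,0,0],"fingers":1},{"dp":[0,0,1],"rot":[0,0,0],"fingers":1},{"dp":[0,0,1],"rot":[0,0,0],"fingers":1},{"dp":[0,0,1],"rot":[0,0,0],"fingers":1},{"dp":[0,0,1],"rot":[0,0,0],"fingers":1},{"dp":[0,0,1],"rot":[0,0,0],"fingers":1},{"dp":[0,0,1],"rot":[0,0,0],"fingers":1}]'

```text
t: 14.87
tool_pos: [0.5807, 0.0187, 0.0932]
tcp_rot: [[0.998, -0.068, 0.0], [-0.068, -0.998, -0.0], [0.0, 0.0, -1.0]]
contact_force: [-0.5, 0.7, 5.9]
width: 0.0302
```

move_arm --series '[{"dp":[0,0,0.4],"rot":[0,0,0],"fingers":1},{"dp":[0,0,0.6],"rot":[0,0,0],"fingers":1},{"dp":[0,0,0.8],"rot":[0,0,0],"fingers":1},{"dp":[0,0,0.8],"rot":[0,0,0],"fingers":1},{"dp":[0,0,0.8],"rot":[0,0,0],"fingers":1},{"dp":[0,0,0.8],"rot":[0,0,0],"fingers":1},{"dp":[0,0,0.8],"rot":[0,0,0],"fingers":1},{"dp":[0,0,0.8],"rot":[0,0,0],"fingers":1},{"dp":[0,0,0.8],"rot":[0,0,0],"fingers":1},{"dp":[0,0,0.8],"rot":[0,0,0],"fingers":1}]'

```text
t: 15.7
tool_pos: [0.5809, 0.0187, 0.0931]
tcp_rot: [[0.998, -0.068, 0.001], [-0.068, -0.998, -0.001], [0.001, 0.001, -1.0]]
contact_force: [-2.6, 1.0, 11.4]
width: 0.0302
```

The force jumped from 5.9 to 11.4 N within 0.1 mm after a rise of about 2 N/mm, so the pan is at its stop. Releasing and rising.

move_arm --series '[{"dp":[0,0,0],"rot":[0,0,0],"fingers":0.1},{"dp":[0,0,0],"rot":[0,0,0],"fingers":0},{"dp":[0,0,0],"rot":[0,0,0],"fingers":0},{"dp":[0,0,0],"rot":[0,0,0],"fingers":0},{"dp":[0,0,-10],"rot":[0,0,0],"fingers":0},{"dp":[0,0,-25],"rot":[0,0,0],"fingers":0},{"dp":[0,0,-50],"rot":[0,0,0],"fingers":0},{"dp":[0,0,-80],"rot":[0,0,0],"fingers":0},{"dp":[0,0,-100],"rot":[0,0,0],"fingers":0},{"dp":[0,0,-100],"rot":[0,0,0],"fingers":0}]'

```text
t: 16.53
tool_pos: [0.5829, 0.0194, 0.1984]
tcp_rot: [[0.998, -0.068, 0.007], [-0.068, -0.998, -0.001], [0.007, 0.0, -1.0]]
contact_force: [0.9, -0.2, 0.7]
width: 0.0426
```

Run:
```python
from h import *
plan((.5763,-.0485,.20),86)
f=grab("wrist","w6"); m=mask(f,"yellow"); p=cloud(f,m); q=p[(abs(p[:,2]-.118)<.01)]; print("cap",len(q),np.median(q,0).round(4),q[:,:2].min(0).round(4),q[:,:2].max(0).round(4))
c=max(cv2.findContours(m,0,2)[0],key=cv2.contourArea); (u,v),r=cv2.minEnclosingCircle(c); print(u,v,r,onz(f,u,v,.1175).round(4))
for n in ("wrist",):
    g=f if n=="wrist" else grab(n,n+"6")
    p=cloud(g,mask(g,"orange")); q=p[(p[:,2]>.15)&(p[:,2]<.17)]; print("knobtop",len(q),q.mean(0).round(4),cv2.minAreaRect((q[:,:2]*1000).astype(np.float32)))
cv2.imwrite("pics/w6.png",f["image"][...,::-1])
```

```text
t 16.53 tcp [0.5829 0.0194 0.1984] yaw -3.91 F [ 0.91 -0.24  0.75] w 0.0426 q [ 0.51  0.35 -0.77  1.6   0.25  1.29 -0.36]
dp [-1.9 68.2 -1.6] rot [  0.34  -0.33 -89.91]
cap 1235 [0.5798 0.019  0.1179] [ 0.5643 -0.1197] [0.5958 0.0341]
314.4756164550781 204.47561645507812 19.994338989257812 [0.5801 0.019  0.1175]
knobtop 353 [ 0.5759 -0.0457  0.1562] ((576.013427734375, -47.474037170410156), (11.040188789367676, 42.800167083740234), 85.3541030883789)
```

View pics/w6.png

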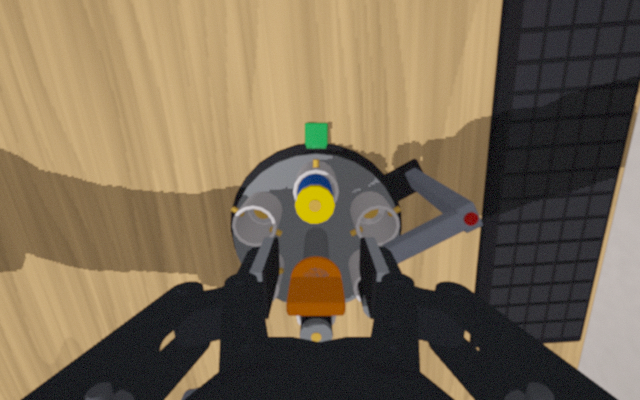

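Picture: battery seated in the tab well (cap at (315,204), top at 118 mm), knob bar at (316,285), nothing else disturbed. Moving over the knob with a 90° wrist turn.

move_arm --series '[{"dp":[-2,10,-4],"rot":[0,0,-7],"fingers":0},{"dp":[-2,20,-4],"rot":[0,0,-14],"fingers":0},{"dp":[-2,30,-4],"rot":[0,0,-21],"fingers":0},{"dp":[-2,40,-4],"rot":[0,0,-28],"fingers":0},{"dp":[-2,50,-4],"rot":[0,0,-35],"fingers":0},{"dp":[-2,60,-4],"rot":[0,0,-42],"fingers":0},{"dp":[-2,68,-4],"rot":[0,0,-49],"fingers":0},{"dp":[-2,68,-4],"rot":[0,0,-56],"fingers":0},{"dp":[-2,68,-4],"rot":[0,0,-63],"fingers":0},{"dp":[-2,68,-4],"rot":[0,0,-70],"fingers":0}]'

```text
t: 17.42
tool_pos: [0.5748, -0.0489, 0.1992]
tcp_rot: [[0.4, 0.916, 0.003], [0.916, -0.4, -0.001], [0.001, 0.003, -1.0]]
contact_force: [0.2, -0.2, -1.7]
width: 0.0428
```

```bash
python3 -c "
from h import *
plan((.576,-.0483,.13),85.7)"
```

```text
t 17.42 tcp [ 0.5748 -0.0489  0.1992] yaw 66.41 F [ 0.25 -0.17 -1.7 ] w 0.0428 q [ 0.76  0.39 -0.95  1.6   0.33  1.31  0.93]
dp [ 1.   0.6 69.2] rot [ 2.000e-01 -1.000e-02 -1.929e+01]
```

move_arm --series '[{"dp":[1,0.6,0],"rot":[0.2,0,-7],"fingers":0},{"dp":[1,0.6,0],"rot":[0.2,0,-14],"fingers":0},{"dp":[1,0.6,0],"rot":[0.2,0,-19.3],"fingers":0},{"dp":[1,0.6,5],"rot":[0.2,0,-19.3],"fingers":0},{"dp":[1,0.6,25],"rot":[0.2,0,-19.3],"fingers":0},{"dp":[1,0.6,45],"rot":[0.2,0,-19.3],"fingers":0},{"dp":[1,0.6,60],"rot":[0.2,0,-19.3],"fingers":0},{"dp":[1,0.6,69],"rot":[0.2,0,-19.3],"fingers":0},{"dp":[1,0.6,69],"rot":[0.2,0,-19.3],"fingers":0},{"dp":[1,0.6,69],"rot":[0.2,0,-19.3],"fingers":0}]'

```text
t: 18.25
tool_pos: [0.5758, -0.0481, 0.1301]
tcp_rot: [[0.076, 0.997, -0.001], [0.997, -0.076, 0.001], [0.0, -0.001, -1.0]]
contact_force: [-1.1, -0.1, 0.7]
width: 0.043
```

move_arm --series '[{"dp":[0,0,0],"rot":[0,0,0],"fingers":0.3},{"dp":[0,0,0],"rot":[0,0,0],"fingers":0.5},{"dp":[0,0,0],"rot":[0,0,0],"fingers":0.6},{"dp":[0,0,0],"rot":[0,0,0],"fingers":0.7},{"dp":[0,0,0],"rot":[0,0,0],"fingers":1},{"dp":[0,0,0],"rot":[0,0,0],"fingers":1},{"dp":[0,0,0],"rot":[0,0,0],"fingers":1},{"dp":[0,0,0],"rot":[0,0,0],"fingers":1},{"dp":[0,0,0],"rot":[0,0,0],"fingers":1},{"dp":[0,0,0],"rot":[0,0,0],"fingers":1}]'

```text
t: 19.08
tool_pos: [0.5761, -0.0479, 0.1308]
tcp_rot: [[0.076, 0.997, 0.0], [0.997, -0.076, 0.0], [0.0, 0.0, -1.0]]
contact_force: [-1.6, 1.1, 6.0]
width: 0.0113
```

```bash
python3 -c "
from h import *
plan((.576,-.0483,.13),25.7)"
```

```text
t 19.08 tcp [ 0.5761 -0.0479  0.1308] yaw 85.66 F [-1.56  1.13  6.03] w 0.0113 q [ 0.77  0.48 -0.97  1.67  0.42  1.21  1.2 ]
dp [-0.4 -0.1  0.8] rot [-1.000e-02 -3.000e-02  5.996e+01]
```

Knob gripped (11 mm). Turning 60° clockwise.

move_arm --series '[{"dp":[0,0,0],"rot":[0,0,6],"fingers":1},{"dp":[0,0,0],"rot":[0,0,12],"fingers":1},{"dp":[0,0,0],"rot":[0,0,18],"fingers":1},{"dp":[0,0,0],"rot":[0,0,24],"fingers":1},{"dp":[0,0,0],"rot":[0,0,30],"fingers":1},{"dp":[0,0,0],"rot":[0,0,36],"fingers":1},{"dp":[0,0,0],"rot":[0,0,42],"fingers":1},{"dp":[0,0,0],"rot":[0,0,48],"fingers":1},{"dp":[0,0,0],"rot":[0,0,54],"fingers":1},{"dp":[0,0,0],"rot":[0,0,60],"fingers":1}]'

```text
t: 19.92
tool_pos: [0.5761, -0.0479, 0.1308]
tcp_rot: [[0.904, 0.428, 0.0], [0.428, -0.904, 0.0], [0.0, -0.0, -1.0]]
contact_force: [-0.5, -0.0, 0.3]
width: 0.0108
```

Run:
```python
from h import *
plan((.576,-.0483,.13),25.7)
f=grab("wrist","w7"); print(blobs(f,"yellow",2)); (u,v),a=blobs(f,"yellow",1)[0]; print(onz(f,u,v,.1175))
```

```text
t 19.92 tcp [ 0.5761 -0.0479  0.1308] yaw 25.37 F [-0.51 -0.04  0.29] w 0.0108 q [ 0.63  0.41 -0.78  1.68  0.31  1.18  0.22]
dp [-0.3  0.3  0.8] rot [-0.01 -0.02 -0.33]
[(array([430.9, 234.6]), 1802), (array([388.1,  95.8]), 49)]
[ 0.63253346 -0.01740871  0.1175    ]
```

move_arm --series '[{"dp":[0,0,0],"rot":[0,0,0],"fingers":1},{"dp":[0,0,0],"rot":[0,0,0],"fingers":1},{"dp":[0,0,0],"rot":[0,0,0],"fingers":0.3},{"dp":[0,0,0],"rot":[0,0,0],"fingers":0},{"dp":[0,0,0],"rot":[0,0,0],"fingers":0},{"dp":[0,0,0],"rot":[0,0,0],"fingers":0},{"dp":[0,0,-10],"rot":[0,0,0],"fingers":0},{"dp":[0,0,-35],"rot":[0,0,0],"fingers":0},{"dp":[0,0,-65],"rot":[0,0,0],"fingers":0},{"dp":[0,0,-90],"rot":[0,0,0],"fingers":0}]'

```text
t: 20.8
tool_pos: [0.5762, -0.0477, 0.2232]
tcp_rot: [[0.906, 0.422, 0.001], [0.422, -0.906, 0.001], [0.001, 0.0, -1.0]]
contact_force: [0.8, 0.3, 0.7]
width: 0.0427
```

move_arm --series '[{"dp":[-10,-30,-20],"rot":[0,0,5],"fingers":0},{"dp":[-20,-60,-40],"rot":[0,0,10],"fingers":0},{"dp":[-30,-80,-60],"rot":[0,0,15],"fingers":0},{"dp":[-30,-80,-80],"rot":[0,0,20],"fingers":0},{"dp":[-30,-80,-100],"rot":[0,0,25],"fingers":0},{"dp":[-30,-80,-110],"rot":[0,0,25],"fingers":0},{"dp":[-30,-80,-110],"rot":[0,0,25],"fingers":0},{"dp":[-30,-80,-110],"rot":[0,0,25],"fingers":0},{"dp":[-30,-80,-110],"rot":[0,0,25],"fingers":0},{"dp":[-30,-80,-110],"rot":[0,0,25],"fingers":0}]'

```text
t: 21.63
tool_pos: [0.5147, 0.0119, 0.3319]
tcp_rot: [[1.0, 0.001, -0.001], [0.001, -1.0, 0.001], [-0.001, -0.001, -1.0]]
contact_force: [-0.7, -0.5, 0.0]
width: 0.0424
```

Run:
```python
from h import *
plan((.5,.05,.33),0)
f=grab("wrist","w8"); g=grab("side","s8"); 
for n,x in(("w",f),("s",g)):
    m=mask(x,"yellow"); p=cloud(x,m); q=p[(abs(p[:,2]-.118)<.012)&(np.hypot(p[:,0]-.635,p[:,1]+.017)<.03)]; print(n,"cap",len(q),q.min(0).round(4),q.max(0).round(4),np.median(q,0).round(4))
    p=cloud(x,mask(x,"orange")); q=p[(p[:,2]>.153)&(p[:,2]<.17)&(p[:,0]<.65)]; print("knob",len(q),cv2.minAreaRect((q[:,:2]*1000).astype(np.float32)))
p=cloud(f,np.full((400,640),255,np.uint8))
for k in range(6):
    a=np.radians(4+60*k); c=np.array([.576,-.048])+.068*np.array([np.sin(a),np.cos(a)]); d=p[np.hypot(p[:,0]-c[0],p[:,1]-c[1])<.011]; print(k,c.round(3),len(d),np.percentile(d[:,2],[50,95]).round(4) if len(d) else "")
a=f["image"][40:340,140:540]; b=cv2.resize(g["image"][130:280,250:410],(400,375))
im=np.zeros((375,800,3),np.uint8); im[:300,:400]=a; im[:,400:]=b; cv2.imwrite("pics/f.png",im[...,::-1])
```

```text
t 21.63 tcp [0.5147 0.0119 0.3319] yaw 0.05 F [-0.72 -0.54  0.03] w 0.0424 q [ 0.64  0.12 -0.81  1.54  0.08  1.52 -0.17]
dp [-14.7 -38.1   1.9] rot [-0.05  0.05  0.05]
w cap 328 [ 0.6208 -0.0344  0.1121] [ 0.6474 -0.0038  0.1213] [ 0.6317 -0.0155  0.118 ]
knob 125 ((575.427734375, -48.63014221191406), (11.855813026428223, 43.019432067871094), 25.571805953979492)
s cap 73 [ 0.6218 -0.0364  0.1167] [ 0.6491 -0.0049  0.1217] [ 0.6334 -0.024   0.1191]
knob 102 ((576.0914916992188, -50.98882293701172), (13.173458099365234, 42.36274719238281), 27.074100494384766)
0 [0.581 0.02 ] 2400 [0.4164 0.4238]
1 [ 0.637 -0.018] 351 [0.1367 0.1421]
2 [ 0.632 -0.086] 17 [0.0342 0.0359]
3 [ 0.571 -0.116] 69 [0.1099 0.1106]
4 [ 0.515 -0.078] 190 [0.1096 0.1109]
5 [ 0.52 -0.01] 137 [0.0343 0.0356]
```

View pics/f.png

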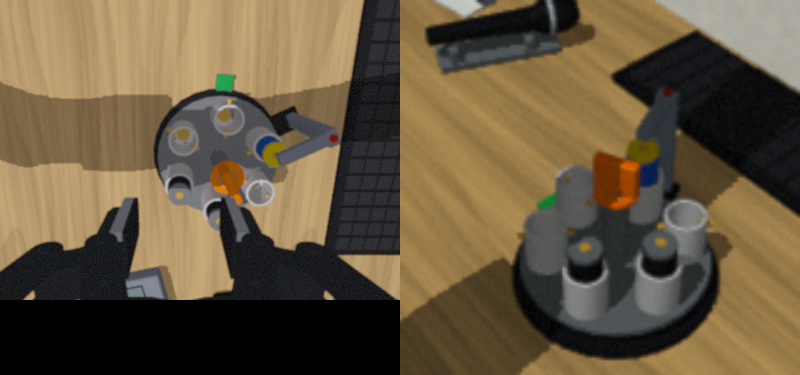

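Final picture: the yellow cap is under the grey head arm, at (272,153) left and (643,152) right. Both black batteries are seated at 110 mm, the knob has turned 59.8° (85.4° → 25.6°), and the arm is clear.

```bash
python3 -c "
from bench import robot
print(robot.finish_job())"
```

```text
the job is handed in; nothing more can be done
None
```

The blue battery is in the tab well, the carousel has been turned one click clockwise so it stands under the grey head, and I handed the job in at about 22 s of the 69 s allowed.

- **Seating:** I lowered the battery past the side contacts in small steps. The force rose at about 2 N/mm, then jumped from 5.9 to 11.4 N within 0.1 mm, which I took as the pan's stop. After I let go, the cap top stayed at 118 mm, where I had pressed it to. The pan's travel can't be read directly, so "pressed" rests on the force and that height.
- **Turn:** The knob went from 85.4° to 25.6°, so 59.8° clockwise, and it stayed there after release.
- **Final look:** The cap is under the head arm, with its top still at about 118 mm. Both black batteries measure 110 mm, and the gripper is well clear of everything.
- **Disagreements:** The cap's centre measured 2–4 mm hub-ward of the head station, which I put down to the arm hiding part of it. The side camera put the knob angle at 27.1° against the wrist camera's 25.6°.
- **Not measured:** I did not measure the two microphones or the intercom again at the end. The arm passed clear of them, and no reading showed unexpected contact.

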